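Hold the towel peg open over the notice stand

ROBOT

A 6-joint arm with a two-finger parallel gripper is mounted at the origin on the work surface. World frame = base frame: x ahead of the robot, y to its left, z up, the work surface at z = 0. Lengths are in m, angles in rad, forces in N, time in s.
With the tool pointing down it reaches from about 0.35 to 0.975 m from the base axis. Payload 4.9 kg.
Tool frame: the origin (TCP) lies on the centre line of the jaws, within the pads' length; the fingertips stand 14 mm ahead of it and the grasp point (between the pads) lies 5 mm behind it; x points along the fingers, z is the direction in which the jaws open and shut, and the axes are right-handed (so a half turn about x gives the same grasp; the last joint's range is limited). The gripper opens to 85 mm and grips with 20 to 120 N. Pads are 22 mm wide; open, the fingers measure 114 mm over their backs; the gripper's body (76 mm by 85 mm) begins 54 mm behind the grasp point. The pads swing forward as they close: fully open they stand 13 mm farther back than shut.
Start: joints at [-1.413, 0.053, 1.613, -0, 1.476, -0.119], TCP at [0.171, -0.601, 0.245] pointing down, gripper open.
Joint ranges: [-3.01, 3.01], [-1.01, 2.22], [0.06, 2.58], [-1.02, 4.17], [0.09, 2.62], [-3.14, 3.14]. Speed limits (rad/s): [2.57, 2.57, 3.14, 3.14, 3.14, 3.14].

INTERFACE

Orientations are given as a rotation vector (axis times angle).
In Python, from station import ctrl gives the robot as it stands.
- The arm moves only by the tool move_arm, never from a script. Its argument "increments" is a list that holds one entry, the list of rows, each a list of 4 numbers: the shift along the tool's x, y, z in units of 25 cm (1.0 is 25 cm), then the turn about the tool's x in units of 90 degrees (1.0 is 90 degrees). A call has 1 to 20 rows; each row shifts and turns the commanded pose from where the row before left it, along the tool's axes as they then stand; what a row does not reach is not made up. A row lasts 1/12 s, in which the tool goes at most 41.7 mm and 7.16 degrees, less where a joint would pass 70% of its speed; a pose out of reach is approached as far as the arm can. A call with a number of a shift or a turn outside -1 to 1 is refused whole. A call with a gripper value outside its range is refused whole. "gripper" is the closure, from 0 (fully open) to 1 (shut), set as the call begins (left out, the last holds). The fingers move at their own pace and stop on an object; "squeeze" is the grip in N (left out, the last holds). Time passes only in rows, so rows that do not move let the fingers close. It gives the time, the measured TCP pose, the force and the opening at its end, in the units of the state.
- ctrl.get_obs(): the state, without advancing time (a new reading comes with each control period).
- ctrl.get_image(name): name is "scene" or "top" or "wrist"; returns a dict with "pixels" (384x512x3 uint8, red, green, blue), "depth" (384x512 float32, m along the optical axis (not along the pixel's ray), 0 where there is no reading), "K" (3x3 intrinsics, pixels), "extrinsics" (4x4, takes a point from camera to world coordinates); the wrist camera has in their place "tool_from_camera" (4x4, takes a point from camera to tool coordinates, whose origin is the TCP and whose axes are the tool frame's). Camera axes: x right, y up, looking along -z (the intrinsics and any distortion apply to the point x, -y, -z); pixel columns grow to the right and rows downward; lengths in m; the calibration is good to about 2 mm. A picture is of the moment at which its call begins: read the wrist's pose just before it.
- ctrl.finish_job(): hands the job in, once; it reports no verdict.
Trained networks look in the newest picture that a camera, given by its name, has taken for a name from the list of things; names that differ only in an ending like _2 or _b are one class to them, and where a whole thing is asked for, a point or a joint stands for the part that bears it (a point fixed in the world has none). Each returns a list of dicts, best first, with "score" (0 to 1); they miss things now and then, are a little off and sometimes report something else, mostly with a low value. They report only what shows in the picture. A call takes as long as a camera call. They do not tell look-alikes from the thing itself.
- ctrl.trace(camera, target): "region" (384x512 bool, what is visible of it) and "pixel" ([row, column] in pixels, amid what is visible of it).
The state is a dict: "t": time; "q": joint angles; "dq": joint speeds; "effort": joint torques, N m; "tool_pos": TCP position; "tool_rot": TCP orientation; "contact_force": force on the tool from outside, world axes, zero at the start; "wrist_torque": the same for the moment, N m; "opening": finger opening in m.
Only numpy, scipy, OpenCV 4.12 (cv2) and the standard library are available. Lean on these libraries where they do the work, as an engineer would, in place of code of your own. Each camera call takes 0.05 s, during which the arm holds its last target. There are 200 camera calls.

TASK

The notice stand on the folding table has fallen on its face: stand it upright on its foot. Then take the big towel peg off the rim of the peg tub, squeeze it open, and finish holding it wide open astride the middle of the stand's top edge, its jaws reaching about 2 cm down on either side and clear of the panel, so that I can slip a notice in. Keep holding it there, do not let it close or let go, and leave the tub and the other things where they are.

Things in the scene. Friction and masses are not known exactly. Their poses are not given: they have to be found in the camera images.
- stand: Notice stand, 0.4 to 0.6 kg: aluminium foot 76 (x) x 110 (y) x 20 mm (z) and a white panel 4 mm thick (x), 110 mm wide (y), rising 130 mm from the foot's top, its mid-plane at x = +22 mm. Origin: centre of the foot's underside; z is up when it stands. It starts fallen on its face, tilted 96 degrees, panel pointing away from the robot, its +x axis down.
- stand_top (a point): Middle of the panel's top edge, 150 mm above the underside of the foot; axes as the stand's: x across the 4 mm panel, y along the edge, z up when it stands.
- stand_edge (a point): Middle of the foot's lower front edge (x = +38 mm, z = 0), over which the stand turns upright; fallen, the foot rises from there as a wall 20 mm thick and 76 mm high, underside towards the robot. The weight is low, 20 mm above the underside and 35 mm behind this edge: turned back to within 50 degrees of upright it tips onto its foot by itself.
- tub: Open grey plastic peg tub, 190 mm deep (x), 220 mm wide (y), 110 mm high, walls 4 mm, 1.1 kg, loose, half full of ordinary pegs. Origin: under the middle of its near wall (the one towards the robot), halfway through the wall; x points into the tub, y along that wall, z up.
- tub_rim (a point): Middle of the near wall's rim, 110 mm above the table; axes as the tub's.
- clip: Jumbo towel peg, white plastic, steel pivot, 66 g, 112 mm long, 28 mm wide (y): two levers, always symmetric. Origin on the pivot; z points from jaws to handles, x is the way the handles and jaws part. It starts clipped on the tub's near rim, jaws down, handles up, x along the tub's x, pivot 137 mm above the table, up to 60 mm from the rim's middle.
- clip_grip (a point): On the peg's z axis 45 mm above the pivot, midway between the handles, which run up to 58 mm above the pivot. Over their outer faces they measure 50 mm at the top when clipped on the tub, 20 mm at the pivot. Squeezed together along x (about 8 N, rising to 12 N) they open the jaws; fully open they stop about 20 mm apart over the outer faces, nearly parallel.
- clip_jaws (a point): Point midway between the jaw tips, 54 mm below the pivot on the peg's z axis; axes as the peg's. An edge can enter between the jaws up to 45 mm above this point.
- clip_far (a joint): Angle of the peg's +x lever from shut (rad): 0 tips touching, 0.04 biting a 4 mm wall, 0.30 fully open; each jaw tip stands about 54 mm x angle from the middle.
- clip_near (a joint): The same for the -x lever; always equal to the other.
- detergent: Upright detergent bottle, 84 mm across, 215 mm high, left of the work; origin centre of its base. To be left alone.
- sheets: Upright cardboard box of dryer sheets, 70 x 115 x 165 mm, right of the work; origin centre of its base. To be left alone.
- lint_brush: Hand brush about 200 mm long and 20 mm high, lying along x on the table between stand and tub. To be left alone.
Mind the look-alikes: they are no part of the job. What is meant by the clip is not purple, and is the larger of those in its own colour.

How it is judged:
By the outcome, as a careful person would: the job done as asked, in the order asked, and still so for the second after the job is handed in, while the arm keeps its last pose, push and grip.
It also fails if it takes over 72 s, if anything falls off the work surface, if the arm or the gripper's body presses on something with over 40 N, if the wrist force passes 120 N, or if a joint passes its speed limit or range.

## Working session

There is one attempt and no reset: what is moved stays moved. The work goes in short steps, Python scripts to look and compute and a tool call to move; the robot and the scene stay as the last step left them, time stands still between calls to the robot, and variables do not carry over. Pictures are saved under pics/ and viewed, about 8 in all and at most 12, crops included, and the job is handed in when it is done.

Besides the shell and the picture viewer there is one more tool, called after "Call:" by a JSON object that holds its "fn" and its "kwargs", one argument or row to a line. move_arm: Moves the arm, as the interface text tells. Shifts and turns lie within -1 to 1; 1 stands for 25 cm of shift or 90 degrees of turn. Its arguments: {"type":"object","properties":{"increments":{"type":"array","items":{"type":"array","items":{"type":"array","items":{"type":"number","minimum":-1,"maximum":1}}}},"gripper":{"type":"number"},"squeeze":{"type":"number"}},"required":["increments"]}

```bash
mkdir -p pics; ls; cat > h.py <<'E'
import numpy as np, cv2
from scipy.spatial.transform import Rotation as R
from station import ctrl
def cam(name):
    o=ctrl.get_obs(); im=ctrl.get_image(name)
    if name=='wrist':
        T=np.eye(4);T[:3,:3]=R.from_rotvec(o['tool_rot']).as_matrix();T[:3,3]=o['tool_pos']
        E=T@np.array(im['tool_from_camera'])
    else: E=np.array(im['extrinsics'])
    im['E']=E; return im
def world(im):
    K=np.array(im['K']);d=im['depth'];v,u=np.mgrid[:d.shape[0],:d.shape[1]]
    x=(u-K[0,2])/K[0,0]*d;y=(v-K[1,2])/K[1,1]*d
    P=np.stack([x,-y,-d],-1)@im['E'][:3,:3].T+im['E'][:3,3]
    P[d==0]=np.nan
    return P
def save(im,fn,crop=None,s=1):
    p=im['pixels'][...,::-1]
    if crop: r0,r1,c0,c1=crop;p=p[r0:r1,c0:c1]
    cv2.imwrite('pics/'+fn,cv2.resize(np.ascontiguousarray(p),None,fx=s,fy=s,interpolation=cv2.INTER_CUBIC))
E
cat > a.py <<'E'
from h import *
o=ctrl.get_obs();print(o['tool_pos'],R.from_rotvec(o['tool_rot']).as_matrix().round(3),o['t'])
for n in ['scene','top']:
    im=cam(n);save(im,n+'0.png');P=world(im);np.save(n+'.npy',P)
    print(n,im['E'].round(3).tolist(),im['K'].tolist() if hasattr(im['K'],'tolist') else im['K'])
    for t in ['stand','stand_top','stand_edge','tub','tub_rim','clip','clip_grip','clip_jaws','lint_brush','detergent','sheets']:
        for r in ctrl.trace(n,t)[:4]:
            g=r['region'];q=P[g]
            print(t,round(r['score'],2),np.round(r['pixel']),g.sum(),np.nanpercentile(q,[2,50,98],axis=0).round(3).tolist() if g.sum() else '')
E
python3 a.py
```

```text
pics
[ 0.17069388 -0.60061298  0.24408507] [[-0.     0.962  0.273]
 [ 0.002  0.273 -0.962]
 [-1.     0.    -0.002]] 0.0
scene [[0.294, -0.803, 0.518, 1.211], [0.956, 0.24, -0.171, -0.212], [0.013, 0.546, 0.838, 1.121], [0.0, 0.0, 0.0, 1.0]] [[421.56050866783306, 0.0, 253.69592192515154], [0.0, 421.56050866783306, 195.99742419679123], [0.0, 0.0, 1.0]]
stand 0.74 [233. 201.] 2069 [[0.559, -0.233, 0.003], [0.615, -0.176, 0.014], [0.697, -0.115, 0.079]]
stand_top 0.72 [211. 312.] 6016 [[0.537, 0.041, 0.001], [0.638, 0.165, 0.046], [0.75, 0.276, 0.112]]
stand_top 0.57 [235. 204.] 2137 [[0.557, -0.235, 0.003], [0.614, -0.176, 0.014], [0.697, -0.114, 0.079]]
stand_edge 0.9 [236. 201.] 2079 [[0.557, -0.234, 0.003], [0.613, -0.175, 0.014], [0.695, -0.115, 0.079]]
tub 0.93 [209. 316.] 5734 [[0.538, 0.041, 0.002], [0.638, 0.168, 0.046], [0.75, 0.275, 0.112]]
tub_rim 0.55 [210. 315.] 5824 [[0.538, 0.041, 0.002], [0.638, 0.166, 0.046], [0.75, 0.275, 0.112]]
tub_rim 0.43 [148. 404.] 1343 [[0.508, 0.466, 0.01], [0.55, 0.489, 0.123], [0.574, 0.53, 0.217]]
clip 0.68 [166. 295.] 350 [[0.521, 0.114, 0.
[... 2857 characters left out ...]
ip_jaws 0.7 [228. 213.] 158 [[0.439, 0.163, -0.004], [0.46, 0.189, 0.076], [0.488, 0.218, 0.114]]
clip_jaws 0.65 [197. 224.] 112 [[0.523, 0.115, 0.03], [0.553, 0.129, 0.161], [0.57, 0.156, 0.197]]
clip_jaws 0.58 [227. 235.] 84 [[0.425, 0.074, -0.002], [0.441, 0.094, 0.06], [0.459, 0.112, 0.09]]
lint_brush 0.89 [214. 255.] 423 [[0.386, -0.006, -0.001], [0.501, 0.012, 0.018], [0.572, 0.037, 0.026]]
lint_brush 0.23 [198. 222.] 91 [[0.526, 0.116, 0.13], [0.553, 0.128, 0.161], [0.568, 0.141, 0.197]]
detergent 0.75 [209. 122.] 638 [[0.495, 0.467, 0.028], [0.527, 0.49, 0.144], [0.566, 0.528, 0.218]]
sheets 0.9 [196. 389.] 1076 [[0.502, -0.534, 0.001], [0.534, -0.462, 0.163], [0.605, -0.419, 0.171]]
```

```bash
cat > b.py <<'E'
from h import *
im=cam('scene');save(im,'scrop.png',(120,300,140,380),3)
P=world(im)
# tub rim
tr=ctrl.trace('scene','tub')[0]['region'];q=P[tr];q=q[np.isfinite(q[:,0])]
rim=q[(q[:,2]>.104)&(q[:,2]<.118)];print('rimrect',cv2.minAreaRect((rim[:,:2]*1000).astype(np.float32)))
T=np.load('top.npy').reshape(-1,3)
r2=T[(T[:,2]>.104)&(T[:,2]<.118)&(T[:,0]>.5)&(T[:,1]>0.02)&(T[:,1]<.32)&(T[:,0]<.8)];print('toprim',cv2.minAreaRect((r2[:,:2]*1000).astype(np.float32)))
for nm,Q in (('scene',P.reshape(-1,3)),('top',T)):
    s=Q[(Q[:,0]>.5)&(Q[:,0]<.75)&(Q[:,1]>-.27)&(Q[:,1]<-.08)]
    h=s[s[:,2]>.066];print(nm,'foot',cv2.minAreaRect((h[:,:2]*1000).astype(np.float32)),h[:,2].max())
    l=s[(s[:,2]>.006)&(s[:,2]<.03)&(s[:,0]>.58)];print('panel',cv2.minAreaRect((l[:,:2]*1000).astype(np.float32)))
    c=Q[(Q[:,0]>.5)&(Q[:,0]<.6)&(Q[:,1]>.09)&(Q[:,1]<.17)]
    for a,b in ((.12,.145),(.145,.165),(.165,.185),(.185,.21)):
        k=c[(c[:,2]>a)&(c[:,2]<b)]
        if len(k)>4: print('clip',a,len(k),k.min(0).round(4),k.max(0).round(4),cv2.minAreaRect((k[:,:2]*1000).astype(np.float32)))
E
python3 b.py
```

```text
rimrect ((642.1047973632812, 158.34373474121094), (220.3623504638672, 193.02906799316406), 80.6125259399414)
toprim ((642.1217041015625, 160.36752319335938), (221.17190551757812, 198.97251892089844), 80.58969116210938)
scene foot ((567.1836547851562, -187.09414672851562), (22.311269760131836, 110.49563598632812), 14.488389015197754) 0.08308251460829852
panel ((660.9656372070312, -169.02685546875), (168.1787109375, 166.828369140625), 85.43675231933594)
clip 0.12 62 [0.5273 0.1141 0.1207] [0.5586 0.1418 0.145 ] ((548.4110717773438, 122.62162780761719), (37.985504150390625, 20.445682525634766), 39.5704345703125)
clip 0.145 63 [0.526  0.1136 0.1458] [0.5623 0.1446 0.1649] ((543.7883911132812, 129.26243591308594), (27.987688064575195, 34.44351577758789), 80.22502136230469)
clip 0.165 85 [0.5212 0.113  0.1652] [0.567  0.1454 0.1844] ((543.429931640625, 129.1414794921875), (27.427217483520508, 44.130516052246094), 79.79187774658203)
clip 0.185 80 [0.5144 0.1112 0.185 ] [0.5694 0.1474 0.1989] ((541.9776611328125, 129.34779357910156), (29.134815216064453, 54.04115295410156), 81.1299057006836)
[... 179 characters left out ...]
5), (185.39852905273438, 169.23667907714844), 89.91986083984375)
clip 0.12 25 [0.5325 0.1153 0.1241] [0.5528 0.1408 0.1448] ((546.2849731445312, 129.2587890625), (25.46339225769043, 19.991493225097656), 70.04951477050781)
clip 0.145 30 [0.5326 0.1143 0.1454] [0.5607 0.1435 0.1649] ((546.5818481445312, 129.33299255371094), (28.378820419311523, 25.410642623901367), 83.865234375)
clip 0.165 30 [0.5251 0.1153 0.1661] [0.567  0.1476 0.184 ] ((546.4871826171875, 129.4768524169922), (29.420663833618164, 37.10850143432617), 76.99357604980469)
clip 0.185 36 [0.5223 0.1134 0.1877] [0.5721 0.1452 0.2029] ((546.25830078125, 128.91896057128906), (25.146690368652344, 50.67171859741211), 81.15283966064453)
```

View pics/scene0.png

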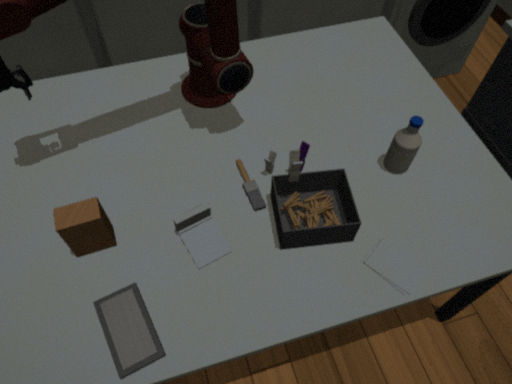

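View pics/scrop.png

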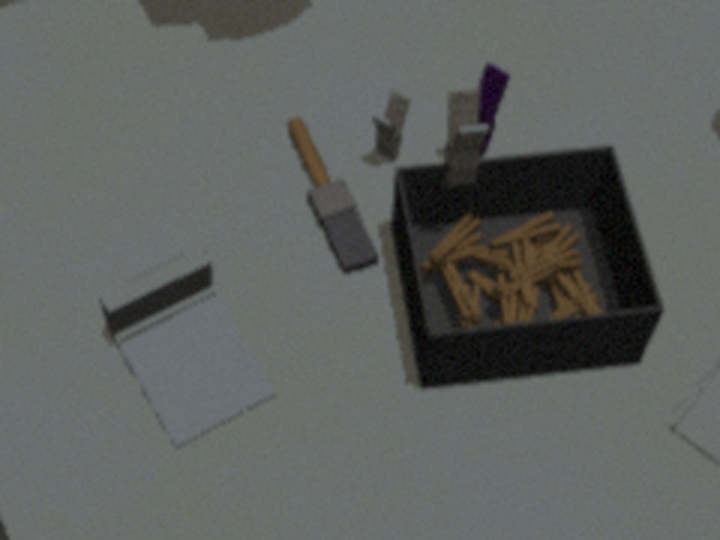

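The white peg clipped on the tub rim (scene px row 166, col 295; about 0.11 m long) is the clip. The others are a smaller white peg at (159, 270) and a purple one at (152, 302). The crop confirms it: the rim peg is white and the larger of the two white ones. The stand lies at about (0.568, -0.187) with its panel yawed 14°. I'll hook the foot wall from the panel side with shut fingers.

Call:
{"fn": "move_arm", "kwargs": {
  "increments": [
    [[0,0.087,-0.048,0.019],[0,0.12,-0.07,0],[0,0.12,-0.07,0],[0,0.12,-0.07,0],[0,0.12,-0.07,0],[0,0.12,-0.07,0],[0,0.12,-0.07,0],[0,0.12,-0.07,0],[0,0.12,-0.07,0],[0,0.12,-0.07,0],[0,0.12,-0.07,0],[0,0.12,-0.07,0],[0,0.12,-0.07,0],[0,0.12,-0.07,0],[0,0.12,-0.07,0],[0,0.12,-0.07,0],[0,0.12,-0.07,0],[0,0.087,-0.048,0],[0,0,0,0],[0,0,0,0]]
  ],
  "gripper": 1,
  "squeeze": 30
}}

```text
t: 2.97
tool_pos: [0.6041, -0.1769, 0.2451]
tool_rot: [1.023, 1.317, -1.024]
contact_force: [-1.1, -0.6, -0.6]
opening: 0.0001
```

```bash
cat > c.py <<'E'
from h import *
o=ctrl.get_obs();print(o['tool_pos'],R.from_rotvec(o['tool_rot']).as_matrix().round(3),o['t'])
im=cam('wrist');save(im,'w1.png');P=world(im).reshape(-1,3)
print(im['tool_from_camera'])
s=P[(P[:,0]>.5)&(P[:,0]<.75)&(P[:,1]>-.27)&(P[:,1]<-.08)]
h=s[(s[:,2]>.06)&(s[:,2]<.1)];print('foot',cv2.minAreaRect((h[:,:2]*1000).astype(np.float32)),np.percentile(h[:,2],[5,50,95]),len(h))
im=cam('scene');P=world(im).reshape(-1,3)
k=P[(np.hypot(P[:,0]-.604,P[:,1]+.177)<.05)&(P[:,2]>.15)&(P[:,2]<.40)]
print('fingers z min',np.percentile(k[:,2],[0,2,10]) if len(k) else 0)
k=k[k[:,2]<.27];print(k.min(0),k.max(0),len(k))
E
python3 c.py
```

```text
[ 0.60409723 -0.17694903  0.2450607 ] [[-0.001  0.969  0.247]
 [-0.     0.247 -0.969]
 [-1.    -0.001 -0.   ]] 2.9667
[[ 1.12819120e-03  2.75937877e-01 -9.61174810e-01 -1.29332448e-01]
 [ 4.46626553e-04  9.61175187e-01  2.75938510e-01  7.00314213e-02]
 [ 9.99999264e-01 -7.40597590e-04  9.61148200e-04  1.61284886e-04]
 [ 0.00000000e+00  0.00000000e+00  0.00000000e+00  1.00000000e+00]]
foot ((568.5091552734375, -186.83493041992188), (20.099287033081055, 109.68804931640625), 14.395946502685547) [0.06792686 0.07712991 0.07873955] 1933
fingers z min [0.23381762 0.24644079 0.27881729]
[ 0.59824436 -0.19311938  0.23381762] [ 0.6148071  -0.16365264  0.26975058] 80
```

View pics/w1.png

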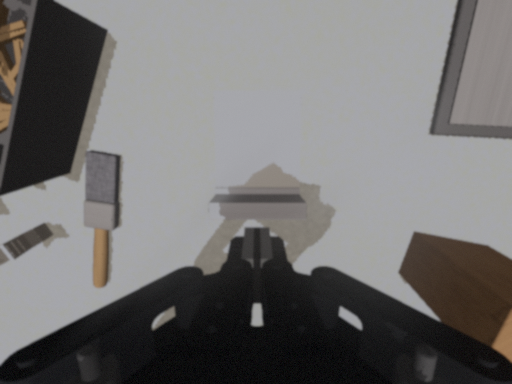

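Call:
{"fn": "move_arm", "kwargs": {
  "increments": [
    [[0.06,0,0,0],[0.1,0,0,0],[0.1,0,0,0],[0.1,0,0,0],[0.1,0,0,0],[0.1,0,0,0],[0.08,0,0,0],[0.044,0,0,0],[0,0,0,0],[0,-0.03,0,0],[0,-0.03,0,0],[0,-0.025,0,0],[0,-0.025,0,0],[0,-0.025,0,0],[0,-0.025,0,0],[0,-0.025,0,0],[0,-0.025,0,0],[0,0,0,0]]
  ]
}}

```text
t: 4.57
tool_pos: [0.5511, -0.1908, 0.0738]
tool_rot: [1.025, 1.317, -1.027]
contact_force: [0.2, -0.5, -0.3]
opening: 0.0001
```

```bash
cat > d.py <<'E'
from h import *
o=ctrl.get_obs();print(o['tool_pos'],o['contact_force'])
im=cam('scene');save(im,'s2.png',(150,300,120,320),4);P=world(im)
for t in ['stand']:
  for r in ctrl.trace('scene',t)[:2]:
    print(r['score'],r['pixel'],np.nanpercentile(P[r['region']],[2,50,98],axis=0).round(3).tolist())
E
python3 d.py
```

```text
[ 0.55112417 -0.19078897  0.07378543] [ 0.22539958 -0.53549137 -0.30991567]
0.92 [222.9, 193.6] [[0.529, -0.245, 0.03], [0.586, -0.183, 0.056], [0.666, -0.124, 0.096]]
```

View pics/s2.png

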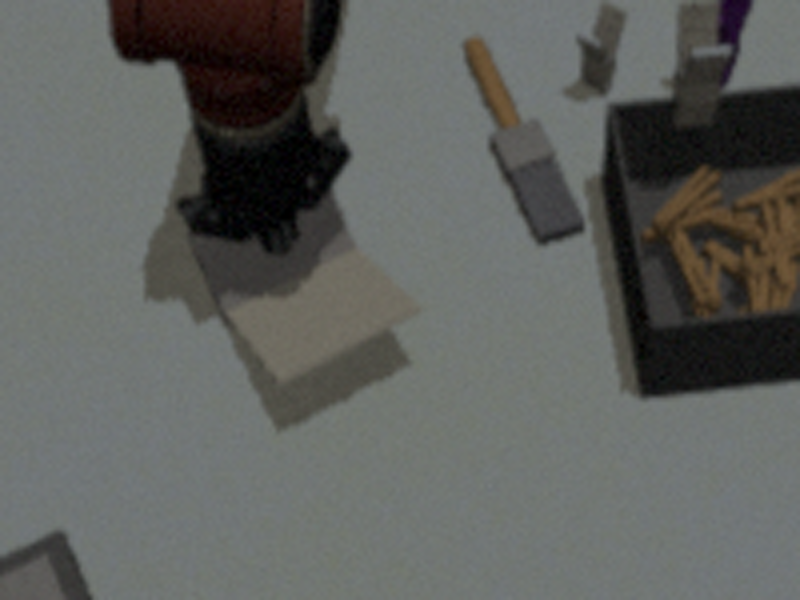

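It is turning: the panel's far end (about px 420,310 in the crop) is off the table. I'll keep pulling.

Call:
{"fn": "move_arm", "kwargs": {
  "increments": [
    [[0,-0.025,0,0],[0,-0.03,0,0],[0,-0.04,0,0],[0,-0.05,0,0],[0,-0.06,0,0],[0,-0.08,0,0],[0,-0.08,0,0],[0,-0.05,0,0],[0,0,0,0],[-0.1,0,0,0],[-0.15,0,0,0],[-0.15,0,0,0],[-0.15,0,0,0],[-0.1,0,0,0]]
  ]
}}

```text
t: 5.83
tool_pos: [0.4535, -0.2167, 0.2415]
tool_rot: [1.025, 1.31, -1.023]
contact_force: [0.8, 0.0, 0.2]
opening: -0.0
```

```bash
cat > e.py <<'E'
from h import *
Ps=[]
for n in ('scene','top'):
    im=cam(n);P=world(im).reshape(-1,3)
    if n=='scene': save(im,'s3.png',(120,300,130,370),3)
    s=P[(P[:,0]>.44)&(P[:,0]<.72)&(P[:,1]>-.27)&(P[:,1]<-.08)]
    p=s[(s[:,2]>.05)&(s[:,2]<.17)&(s[:,0]>.49)]
    print(n,len(p),'panel',cv2.minAreaRect((p[:,:2]*1000).astype(np.float32)),np.percentile(p[:,2],[50,95,99,100]))
    t=p[p[:,2]>.138]
    if len(t)>4: print('top band',cv2.minAreaRect((t[:,:2]*1000).astype(np.float32)),t.mean(0),len(t))
    f=s[(s[:,2]>.012)&(s[:,2]<.028)&(s[:,0]>.49)];print('foot',cv2.minAreaRect((f[:,:2]*1000).astype(np.float32)),len(f))
E
python3 e.py
```

```text
scene 785 panel ((535.2669677734375, -195.530517578125), (9.794422149658203, 110.11017608642578), 14.856581687927246) [0.10660352 0.15095616 0.15261781 0.15474324]
top band ((535.2525634765625, -195.20968627929688), (9.101372718811035, 109.28982543945312), 15.31371784210205) [ 0.53528151 -0.19546845  0.14666428] 153
foot ((539.0946655273438, -208.9927978515625), (128.2418975830078, 64.13562774658203), 73.53972625732422) 248
top 88 panel ((533.3551635742188, -179.15066528320312), (5.048651218414307, 78.42366027832031), 14.196660041809082) [0.12399263 0.15365743 0.15579024 0.15642099]
top band ((533.4827270507812, -179.24900817871094), (4.86409854888916, 78.18980407714844), 14.507771492004395) [ 0.53267717 -0.17766714  0.14871605] 35
foot ((590.8185424804688, -206.54342651367188), (106.00240325927734, 238.60060119628906), 55.5766716003418) 199
```

View pics/s3.png

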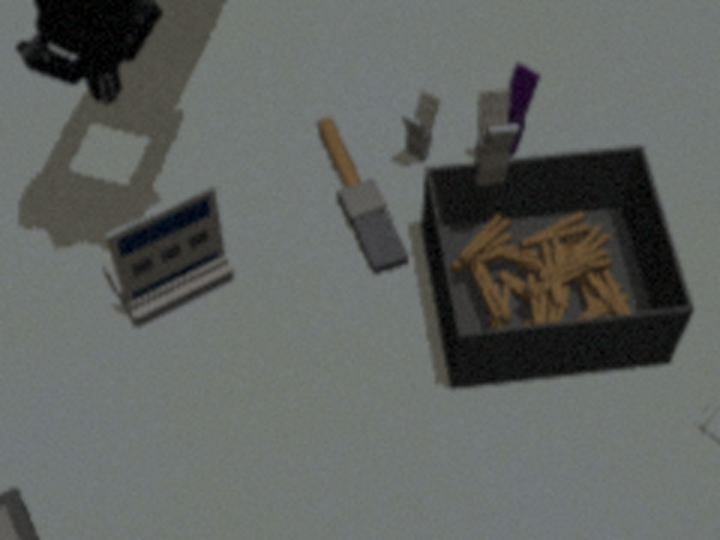

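The stand is upright on its foot, with the panel middle near (0.534, -0.195). Next, above the clip.

Call:
{"fn": "move_arm", "kwargs": {
  "increments": [
    [[-0.03,0.035,-0.065,0],[-0.03,0.07,-0.13,0],[-0.03,0.07,-0.13,0],[-0.03,0.07,-0.13,0],[-0.03,0.07,-0.13,0],[-0.03,0.07,-0.13,0],[0,0.07,-0.13,0],[0,0.07,-0.13,0],[0,0.07,-0.13,0],[0,0.07,-0.13,0],[0,0.036,-0.014,-0.067],[0,0,0,-0.067],[0,0,0,-0.067],[0,0,0,-0.067],[0,0,0,-0.067],[0,0,0,-0.067],[0,0,0,-0.067],[0,0,0,-0.067],[0,0,0,-0.067],[0,0,0,-0.067]]
  ],
  "gripper": 0
}}

```text
t: 7.6
tool_pos: [0.5455, 0.1298, 0.2804]
tool_rot: [0.209, 1.562, -0.209]
contact_force: [-0.5, 1.2, 0.2]
opening: 0.0856
```

Call:
{"fn": "move_arm", "kwargs": {
  "increments": [
    [[0,0,0,-0.067],[0,0,0,0],[0,0,0,0]]
  ]
}}

```text
t: 7.85
tool_pos: [0.5455, 0.1297, 0.2808]
tool_rot: [0.132, 1.568, -0.132]
contact_force: [0.3, 0.9, -0.1]
opening: 0.0853
```

```bash
cat > f.py <<'E'
from h import *
o=ctrl.get_obs();M=R.from_rotvec(o['tool_rot']).as_matrix();print(o['tool_pos'],M.round(3).tolist(),o['t'],o['opening'])
for n in ('wrist','scene'):
    im=cam(n);P=world(im)
    if n=='wrist':save(im,'w2.png')
    c=P.reshape(-1,3);c=c[(c[:,0]>.5)&(c[:,0]<.6)&(c[:,1]>.09)&(c[:,1]<.17)]
    for a,b in ((.105,.115),(.13,.15),(.15,.17),(.17,.185),(.185,.195),(.195,.21)):
        k=c[(c[:,2]>a)&(c[:,2]<b)]
        if len(k)>8:
            L=(k-o['tool_pos'])@M
            print(n,a,len(k),'rect',[np.round(v,1) for v in cv2.minAreaRect((k[:,:2]*1000).astype(np.float32))],'tool y',np.percentile(L[:,1],[2,98]).round(4),'z',np.percentile(L[:,2],[2,98]).round(4))
    r=c[(c[:,2]>.19)&(c[:,2]<.21)]
    if n=='wrist':
        h=(r-o['tool_pos'])@M
        print('handles z hist',np.histogram(h[:,2],bins=np.arange(-.04,.041,.004)), 'topz',np.percentile(r[:,2],[50,95]))
E
python3 f.py
```

```text
[0.54548486 0.12969575 0.28075938] [[-0.001, 0.168, 0.986], [0.0, 0.986, -0.168], [-1.0, -0.0, -0.001]] 7.85 0.08529433006892388
wrist 0.105 189 rect [array([547.3, 130.1]), array([23.1, 79.6]), np.float64(1.2)] tool y [-0.0387  0.0396] z [-0.0104  0.009 ]
wrist 0.13 467 rect [array([544.8, 130.3]), array([28.4, 24.7]), np.float64(80.2)] tool y [-0.013   0.0145] z [-0.0104  0.0081]
wrist 0.15 479 rect [array([544.3, 130.7]), array([28.2, 35.3]), np.float64(81.1)] tool y [-0.0128  0.0145] z [-0.0149  0.0128]
wrist 0.17 416 rect [array([545.2, 130.4]), array([28.2, 44.2]), np.float64(80.6)] tool y [-0.0128  0.0146] z [-0.0197  0.0178]
wrist 0.185 390 rect [array([544.5, 130.3]), array([28.3, 51.1]), np.float64(80.6)] tool y [-0.0129  0.0145] z [-0.026   0.0242]
wrist 0.195 361 rect [array([544.6, 130.7]), array([28.4, 50.6]), np.float64(79.9)] tool y [-0.0129  0.0139] z [-0.0259  0.0241]
handles z hist (array([  0,   0,   0,  96, 181,  35,   0,   0,   0,   0,   0,   0,   0,
         0, 123, 171,  24,   0,   0,   0]), array([-4.00000000e-02, -3.60000000e-02, -3.20000000e-02, -2.80000000
[... 425 characters left out ...]
 np.float64(74.2)] tool y [-0.0399  0.0381] z [-0.0099  0.0104]
scene 0.13 49 rect [array([548.3, 123.4]), array([36.1, 18.8]), np.float64(39.3)] tool y [-0.0148  0.0129] z [-0.0112  0.0103]
scene 0.15 75 rect [array([543.4, 129. ]), array([27.1, 36.8]), np.float64(80.7)] tool y [-0.0146  0.0116] z [-0.0176  0.0155]
scene 0.17 62 rect [array([544.2, 128.3]), array([28.8, 42.9]), np.float64(78.8)] tool y [-0.0145  0.0123] z [-0.0222  0.0202]
scene 0.185 52 rect [array([542.6, 130.2]), array([28.4, 51.4]), np.float64(78.7)] tool y [-0.0144  0.0135] z [-0.0275  0.0223]
scene 0.195 26 rect [array([543.5, 128.4]), array([25.9, 51.4]), np.float64(82.4)] tool y [-0.0131  0.0113] z [-0.0273  0.0243]
```

View pics/w2.png

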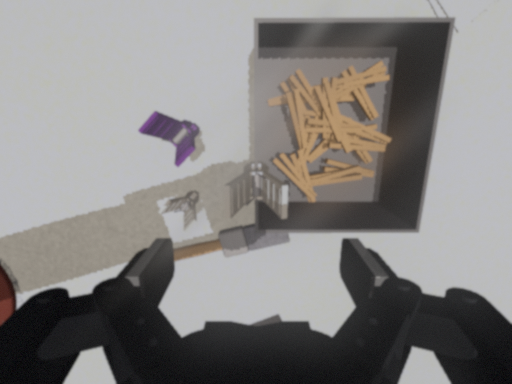

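The wrist picture shows the clip (258, 195) centred between the open fingers, with the small white and purple pegs well to the side. Going down and squeezing.

Call:
{"fn": "move_arm", "kwargs": {
  "increments": [
    [[0.04,0.003,-0.004,0],[0.06,0,0,0],[0.06,0,0,0],[0.06,0,0,0],[0.06,0,0,0],[0.06,0,0,0],[0.05,0,0,0],[0.026,0,0,0],[0,0,0,0],[0,0,0,0]]
  ]
}}

```text
t: 8.78
tool_pos: [0.5447, 0.1304, 0.1776]
tool_rot: [0.131, 1.567, -0.131]
contact_force: [0.9, -0.3, 0.3]
opening: 0.0856
```

Call:
{"fn": "move_arm", "kwargs": {
  "increments": [
    [[0,0,0,0],[0,0,0,0],[0,0,0,0],[0,0,0,0],[0,0,0,0],[0,0,0,0],[0,0,0,0],[0,0,0,0],[0,0,0,0],[0,0,0,0],[0,0,0,0],[0,0,0,0]]
  ],
  "gripper": 1,
  "squeeze": 35
}}

```text
t: 9.78
tool_pos: [0.5448, 0.1304, 0.1778]
tool_rot: [0.13, 1.567, -0.13]
contact_force: [0.8, -0.1, -1.8]
opening: 0.018
```

```bash
cat > g.py <<'E'
from h import *
o=ctrl.get_obs();M=R.from_rotvec(o['tool_rot']).as_matrix();print(o['tool_pos'],o['contact_force'],o['t'],o['opening'])
im=cam('scene');save(im,'s4.png',(120,260,220,380),4);P=world(im)
tr=ctrl.trace('scene','tub')[0]['region'];q=P[tr];q=q[np.isfinite(q[:,0])]
rim=q[(q[:,2]>.104)&(q[:,2]<.118)];print('rimrect',cv2.minAreaRect((rim[:,:2]*1000).astype(np.float32)))
E
python3 g.py
```

```text
[0.54479425 0.13043527 0.17776464] [ 0.7724334  -0.05517945 -1.79407964] 9.7833 0.018032575534471545
rimrect ((643.2738037109375, 159.0377960205078), (222.3376922607422, 192.87008666992188), 80.72128295898438)
```

View pics/s4.png

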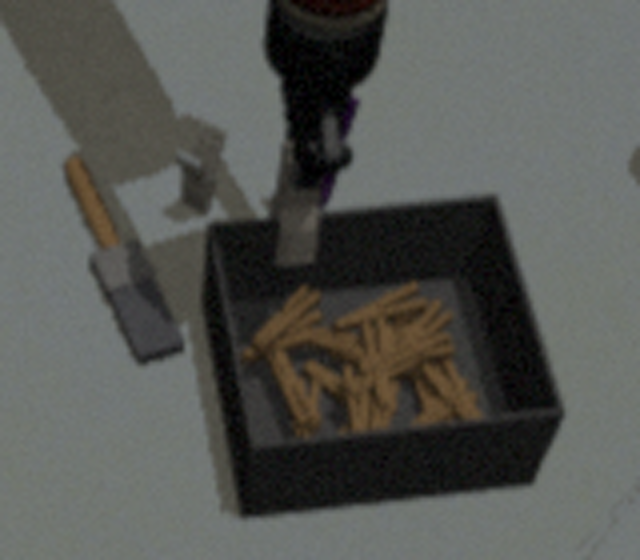

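The jaws are open (opening 18 mm) and the tub has not moved. Lifting and carrying over.

Call:
{"fn": "move_arm", "kwargs": {
  "increments": [
    [[-0.04,0,0,0],[-0.06,0,0,0],[-0.08,0,0,0],[-0.08,0,0,0],[-0.08,0,0,0],[-0.08,0,0,0],[-0.06,0,0,0],[0,-0.06,0.01,0],[0,-0.1,0.014,0],[0,-0.12,0.016,0],[0,-0.12,0.016,0],[0,-0.12,0.016,0],[0,-0.12,0.016,0],[0,-0.12,0.016,0],[0,-0.12,0.016,0],[0,-0.12,0.016,0],[0,-0.12,0.016,0],[0,-0.1,0.014,0],[0,-0.071,0.01,0],[0,0,0,0]]
  ]
}}

```text
t: 11.55
tool_pos: [0.5345, -0.1983, 0.2985]
tool_rot: [0.132, 1.566, -0.135]
contact_force: [-0.6, 0.1, -0.3]
opening: 0.0181
```

Call:
{"fn": "move_arm", "kwargs": {
  "increments": [
    [[0,0,0,-0.05],[0,0,0,-0.05],[0,0,0,-0.05],[0,0,0,-0.05],[0,0,0,-0.05],[0,0,0,-0.019],[0,0,0,0],[0,0,0,0],[0,0,0,0]]
  ]
}}

```text
t: 12.3
tool_pos: [0.5349, -0.1948, 0.2982]
tool_rot: [-0.201, 1.561, 0.201]
contact_force: [-0.5, 0.1, -1.5]
opening: 0.0181
```

```bash
cat > k.py <<'E'
from h import *
import sys
o=ctrl.get_obs();M=R.from_rotvec(o['tool_rot']).as_matrix();p=np.array(o['tool_pos']);print(p,M.round(3).tolist(),o['contact_force'],o['t'],o['opening'])
for n in ('scene','top','wrist'):
    im=cam(n);P=world(im).reshape(-1,3)
    if n!='top':save(im,sys.argv[1]+n+'.png',(130,270,130,330) if n=='scene' else None,4 if n=='scene' else 1)
    s=P[(np.hypot(P[:,0]-.534,P[:,1]+.195)<.09)];L=(s-p)@M
    t=s[(s[:,2]>.135)&(s[:,2]<.158)&(np.abs(L[:,2])<.012)] if n!='scene' else s[(s[:,2]>.06)&(s[:,2]<.156)&(np.abs(L[:,2])<.03)&((np.abs(L[:,1])>.02)|(s[:,2]<.12))]
    if len(t)>5:
        r=cv2.minAreaRect((t[:,:2]*1000).astype(np.float32));l=(t-p)@M
        print(n,'panel',len(t),[np.round(v,1) for v in r],'tool y',np.percentile(l[:,1],[1,99]).round(4),'z',np.percentile(l[:,2],[1,50,99]).round(4),'ztop',np.percentile(t[:,2],[95,99]).round(4))
    c=(np.abs(L[:,1])<.018)&(np.abs(L[:,2])<.03)&(L[:,0]>.014)&(L[:,0]<.12)
    for a in np.arange(.02,.12,.01):
        k=L[c&(L[:,0]>a)&(L[:,0]<a+.01)]
        if len(k)>3: print(' clip x',round(a,3),len(k),'y',np.percentile(k[:,1],[2,98]).round(4),'z',np.percentile(k[:,2],[2,98]).round(4),'xmax',k[:,0].max().round(4))
E
python3 k.py p1
```

```text
[ 0.53490968 -0.19475286  0.29818812] [[0.0, -0.253, 0.967], [-0.0, 0.967, 0.253], [-1.0, -0.0, 0.0]] [-0.50888477  0.10416633 -1.49788031] 12.3 0.018135878024769764
scene panel 613 [array([ 535.3, -195.2]), array([  9.3, 110.4]), np.float64(15.6)] tool y [-0.0552  0.0536] z [-0.0029  0.0006  0.0037] ztop [0.1498 0.1524]
 clip x 0.02 28 y [-0.0145  0.013 ] z [-0.0093  0.0092] xmax 0.0299
 clip x 0.03 29 y [-0.0146  0.012 ] z [-0.0068  0.0088] xmax 0.0395
 clip x 0.04 43 y [-0.0148  0.0116] z [-0.0102  0.0109] xmax 0.0494
 clip x 0.05 46 y [-0.0146  0.0124] z [0.001  0.0162] xmax 0.0592
 clip x 0.06 31 y [-0.0147  0.0115] z [-0.0184  0.0181] xmax 0.0693
 clip x 0.07 35 y [-0.0145  0.0127] z [-0.0168  0.0185] xmax 0.0797
 clip x 0.08 30 y [-0.0148  0.0118] z [-0.0197  0.0186] xmax 0.0894
 clip x 0.09 32 y [-0.0144  0.0126] z [-0.0177  0.0193] xmax 0.0996
top panel 14 [array([ 534.2, -182.9]), array([ 3.7, 27.2]), np.float64(14.4)] tool y [-0.0017  0.0253] z [0.0004 0.0013 0.0041] ztop [0.1544 0.1554]
 clip x 0.03 4 y [0.0112 0.0136] z [-0.008   0.0089] xmax 0.0382
 clip x 0.04 11 y [0.
[... 365 characters left out ...]
4] xmax 0.0994
wrist panel 289 [array([ 530.7, -176.8]), array([ 4.2, 72.3]), np.float64(14.7)] tool y [-0.0168  0.0545] z [-0.0017  0.0003  0.0025] ztop [0.1519 0.1524]
 clip x 0.02 198 y [-0.01    0.0137] z [-0.0095  0.0085] xmax 0.03
 clip x 0.03 121 y [-0.0122  0.0139] z [-0.0095  0.0085] xmax 0.04
 clip x 0.04 636 y [-0.0135  0.0136] z [-0.0119  0.0102] xmax 0.05
 clip x 0.05 401 y [-0.0078  0.0137] z [-0.0169  0.0151] xmax 0.06
 clip x 0.06 159 y [-0.0099  0.0137] z [-0.019   0.0171] xmax 0.07
 clip x 0.07 85 y [-0.0131  0.0137] z [-0.0206  0.0184] xmax 0.08
 clip x 0.08 117 y [-0.0079  0.0136] z [-0.0216  0.0193] xmax 0.09
 clip x 0.09 51 y [0.0112 0.0136] z [-0.0224  0.0195] xmax 0.1
```

View pics/p1scene.png

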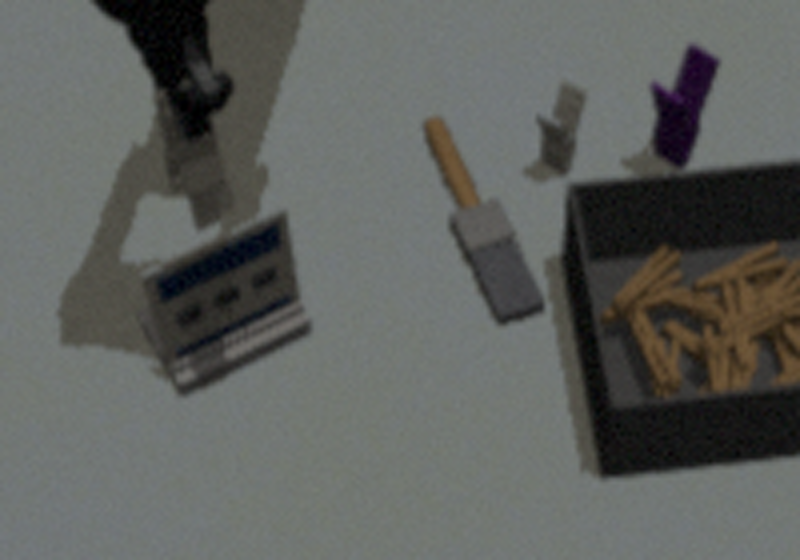

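Call:
{"fn": "move_arm", "kwargs": {
  "increments": [
    [[0,0,0.004,0],[0.02,0,0,0],[0.04,0,0,0],[0.04,0,0,0],[0.04,0,0,0],[0.04,0,0,0],[0.04,0,0,0],[0.03,0,0,0],[0.02,0,0,0],[0.01,0,0,0],[0,0,0,0],[0,0,0,0],[0,0,0,0]]
  ]
}}

```text
t: 13.53
tool_pos: [0.5362, -0.1951, 0.2286]
tool_rot: [-0.202, 1.56, 0.201]
contact_force: [0.1, -0.8, -0.6]
opening: 0.0177
```

```bash
cat > l.py <<'E'
from h import *
o=ctrl.get_obs();M=R.from_rotvec(o['tool_rot']).as_matrix();p=np.array(o['tool_pos']);print(p,o['contact_force'],o['t'],o['opening'])
for n in ('scene','wrist','top'):
    im=cam(n)
    if n=='wrist': save(im,'fw.png')
    if n=='scene': save(im,'fs.png',(150,250,130,250),6)
    P=world(im).reshape(-1,3);L=(P-p)@M
    c=L[(np.abs(L[:,1])<.02)&(np.abs(L[:,2])<.035)&(L[:,0]>.02)&(L[:,0]<.2)]
    j=c[(np.abs(c[:,2])>.010)&(c[:,0]<.14)]
    for sg in (1,-1):
        k=j[np.sign(j[:,2])==sg]
        if len(k)>5:print(n,'jaw',sg,len(k),'x hi',np.sort(k[:,0])[-8:].round(4),'absz',np.percentile(np.abs(k[:,2]),[2,98]).round(4),'y',np.percentile(k[:,1],[2,98]).round(4))
    q=L[(np.abs(L[:,2])<.009)&(np.abs(L[:,1])<.07)&((np.abs(L[:,1])>.02))&(L[:,0]>.06)&(L[:,0]<.15)]
    if len(q)>5:print(n,'panel',len(q),'xtop',np.percentile(q[:,0],[1,5]).round(4),'y',np.percentile(q[:,1],[1,99]).round(4),'z',np.percentile(q[:,2],[2,50,98]).round(4))
E
python3 l.py
```

```text
[ 0.53617968 -0.19510702  0.22863077] [ 0.12306667 -0.79670225 -0.63553489] 13.5333 0.017711448059055692
scene jaw 1 135 x hi [0.0988 0.0988 0.0992 0.0994 0.0995 0.0996 0.1    0.1002] absz [0.0103 0.019 ] y [-0.0146  0.0127]
scene jaw -1 17 x hi [0.0821 0.0847 0.0852 0.0868 0.0886 0.0896 0.0931 0.0948] absz [0.0113 0.0213] y [-0.0151 -0.0091]
scene panel 378 xtop [0.0754 0.0776] y [-0.0546  0.0544] z [-0.0048 -0.0005  0.002 ]
wrist jaw 1 383 x hi [0.0976 0.0978 0.098  0.0984 0.0988 0.0988 0.0989 0.0989] absz [0.0103 0.019 ] y [-0.0091  0.0139]
wrist jaw -1 437 x hi [0.0986 0.0988 0.0991 0.0992 0.0992 0.0996 0.0997 0.1003] absz [0.0105 0.0213] y [-0.0092  0.0138]
wrist panel 409 xtop [0.0764 0.077 ] y [-0.0537  0.0553] z [-0.0029 -0.0004  0.0019]
top jaw 1 8 x hi [0.0478 0.0525 0.0603 0.0607 0.0768 0.0773 0.0877 0.0888] absz [0.0117 0.0198] y [0.0099 0.0139]
top jaw -1 26 x hi [0.0818 0.0847 0.0856 0.0916 0.0937 0.0964 0.0988 0.1029] absz [0.0107 0.02  ] y [-0.0086  0.0124]
top panel 13 xtop [0.0734 0.0739] y [0.0202 0.0342] z [-0.0008 -0.0003  0.0027]
```

View pics/fw.png

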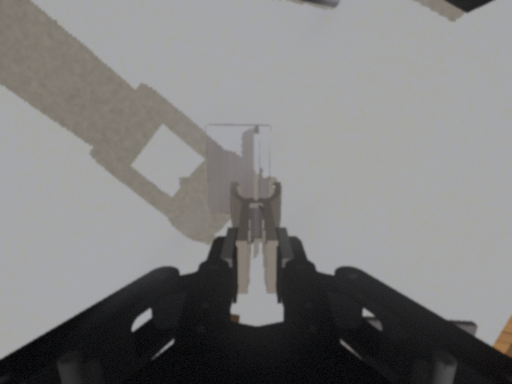

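View pics/fs.png

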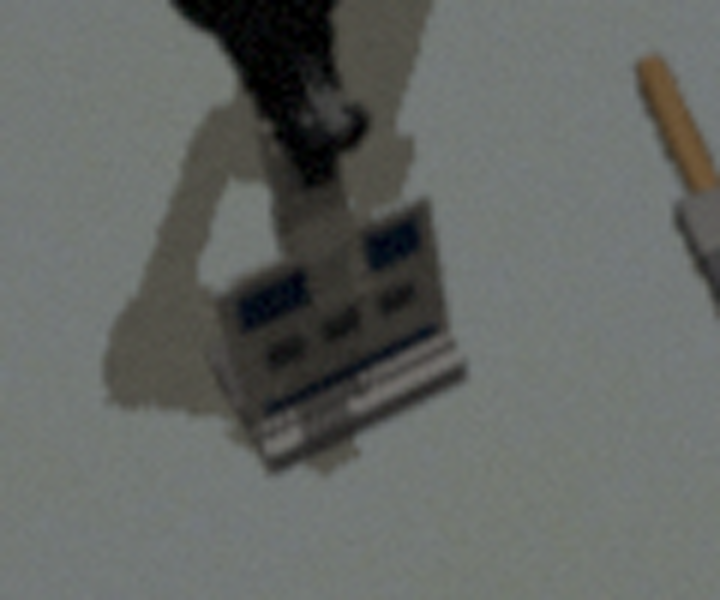

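The peg is astride the panel top: tips about 21 mm below the edge, clearance of about 14 mm or more on each side, and no contact force. Handing in.

```bash
python3 -c "
from station import ctrl
print(ctrl.finish_job());o=ctrl.get_obs();print(o['tool_pos'],o['opening'],o['contact_force'])"
```

```text
the job is handed in; nothing more can be done
None
the job is handed in; nothing more can be done
```

The notice stand is upright on its foot. The big white peg is held wide open astride the middle of the stand's top edge, and the job is handed in at 13.5 s on the robot's clock.

I hooked the stand's foot with shut fingers and tipped it upright. I then squeezed the peg fully open on the rim, lifted it off and lowered it over the panel.

Last checks before handing in:
- **Depth:** the jaw tips reach about 21–22 mm below the panel's top edge.
- **Fit:** the peg is within about 1–2 mm of the panel's middle. The jaw outer faces measure 19 mm and 21 mm either side of centre, clear of the panel.
- **Hold:** the gripper reads 18 mm with the handles at their stop, and the contact force is under about 1 N.
- **Tub and the rest:** with the peg squeezed open, the tub's rim measured within about 1–2 mm of where it started. I saw no change to the tub, the small pegs or the brush in the pictures taken after lifting. I did not re-measure the detergent or the box of sheets.

The peg tips measured about 4 mm lower than the stated dimensions predicted, so I set the height from the cameras. Nothing could be read back after handing in, so the final second is unchecked.

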